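# Find the check-weight case that rattles and hold it out over the tray

### The job

Three identical closed check-weight cases lie side by side; in one of them the steel weight has come out of its foam and is loose. From left to right, lift each case well clear of the bench and shake it briskly to and fro lengthwise, setting it back down where it stood, and leave everything else on the bench alone; then take the one that rattles (the right-hand one may go straight there from its shake) and hold it out, level, lid up and still, over the middle of the steel tray and clear of it, so that I can open it there: finish while holding it.

Things in the scene. Friction and masses are not known exactly. Their poses are not given: they have to be found in the camera images.
- case_left: left one (largest y) of three like closed grey plastic cases lying parallel, 120 to 135 mm apart: 112 mm long (its x), 62 mm wide (its y, the plain long sides are the grip), 42 mm high, walls 4 mm; black seal line, hinges at the far short end, a black snap clip standing 5 mm out of the near one. Origin: centre of the underside, z up.
- case_middle: the middle case, same form and origin. Contents are drawn anew, one of each over the three: (1) a polished 200 g steel weight, 30 mm thick, 49 mm long, loose: it slides and rolls with 55 to 75 mm of play lengthwise, 5 to 25 mm crosswise; brisk strokes knock it on the ends, 5 to 20 N; (2) the same weight tight in foam, no play; (3) foam alone, 12 g, no play.
- case_right: the right case (smallest y), same form and origin. An empty shell weighs 110 to 130 g, so case (1) weighs about 320 g, case (2) about 330 g, case (3) about 130 g: a light one cannot be the one that rattles, a heavy one may be either of two. Just behind it, to the right, stands the room's hotplate, 105 mm high, with a dish on it to 125 mm.
- tray: open stainless-steel tray fixed on the bench, 160 mm (its x) by 200 mm (its y), rim 24 mm high; origin at the centre of its underside, which is the middle over which to hold the case. Behind it stands the room's ultrasonic bath, a tall steel box.
- ferrule_jar: bystander: small clear screw jar with black lid, 44 mm across, 46 mm high, behind the cases; origin at the centre of its underside.
- marker_black: bystander: marker pen with a black cap, 126 mm long, 14 mm thick, lying behind the cases; origin under its middle.
- pp_beaker: bystander: plastic beaker, 69 mm across, 99 mm high, standing to the right of the tray; origin at the centre of its underside.
- tweezers: bystander: steel tweezers, 126 mm long, 9 mm high, lying to the right of the tray; origin under their middle.
Mind the look-alikes: they are no part of the job. Leave any red look-alike of the case_middle alone.

How it is judged (in metres and radians):
On the way, in this order (a step that is already met when the one before it is completed fails the run):
1. the left case is lifted and shaken (moved briskly; if the weight in it is loose, so that it runs off the middle) (height (world z) of case_left above 0.03 m and contact force between the fingers and case_left above 1 N and ((not (distance between content_a_c0 and case_left below 0.06 m) and linear speed of case_left above 0.15 m/s) or (distance between content_a_c0 and case_left below 0.06 m and (x of content_a_c0 in the frame of case_left above 0.015 m or x of content_a_c0 in the frame of case_left below -0.015 m)))), for 0.02 s.
2. the middle case is lifted and shaken (moved briskly; if the weight in it is loose, so that it runs off the middle) (height (world z) of case_middle above 0.03 m and contact force between the fingers and case_middle above 1 N and ((not (distance between content_a_c0 and case_middle below 0.06 m) and linear speed of case_middle above 0.15 m/s) or (distance between content_a_c0 and case_middle below 0.06 m and (x of content_a_c0 in the frame of case_middle above 0.015 m or x of content_a_c0 in the frame of case_middle below -0.015 m)))), for 0.02 s.
3. the right case is lifted and shaken (moved briskly; if the weight in it is loose, so that it runs off the middle) (height (world z) of case_right above 0.03 m and contact force between the fingers and case_right above 1 N and ((not (distance between content_a_c0 and case_right below 0.06 m) and linear speed of case_right above 0.15 m/s) or (distance between content_a_c0 and case_right below 0.06 m and (x of content_a_c0 in the frame of case_right above 0.015 m or x of content_a_c0 in the frame of case_right below -0.015 m)))), for 0.02 s.
At the end, for the whole second after the job is handed in: The case with the loose weight is held in the fingers, underside 50 to 450 mm above the bench, centre within 60 mm of the tray's middle, level within 0.2 rad, still, not touching the tray; the other two stand flat within 40 mm of where they began, untouched (((distance between content_a_c0 and case_left below 0.06 m and contact force between the fingers and case_left above 1 N and height (world z) of case_left between 0.05 and 0.45 m and horizontal distance between case_left and tray below 0.06 m and angle between case_left's own z axis and vertical below 0.2 rad and linear speed of case_left below 0.03 m/s and contact force between case_left and tray below 0.5 N and distance of each of case_middle, case_right from where it was at the start of the episode below 0.04 m and angle between each of case_middle, case_right's own z axis and vertical below 0.1 rad and contact force between each of the arm, the fingers and case_middle below 0.5 N and contact force between each of the arm, the fingers and case_right below 0.5 N) or (distance between content_a_c0 and case_middle below 0.06 m and contact force between the fingers and case_middle above 1 N and height (world z) of case_middle between 0.05 and 0.45 m and horizontal distance between case_middle and tray below 0.06 m and angle between case_middle's own z axis and vertical below 0.2 rad and linear speed of case_middle below 0.03 m/s and contact force between case_middle and tray below 0.5 N and distance of each of case_left, case_right from where it was at the start of the episode below 0.04 m and angle between each of case_left, case_right's own z axis and vertical below 0.1 rad and contact force between each of the arm, the fingers and case_left below 0.5 N and contact force between each of the arm, the fingers and case_right below 0.5 N) or (distance between content_a_c0 and case_right below 0.06 m and contact force between the fingers and case_right above 1 N and height (world z) of case_right between 0.05 and 0.45 m and horizontal distance between case_right and tray below 0.06 m and angle between case_right's own z axis and vertical below 0.2 rad and linear speed of case_right below 0.03 m/s and contact force between case_right and tray below 0.5 N and distance of each of case_left, case_middle from where it was at the start of the episode below 0.04 m and angle between each of case_left, case_middle's own z axis and vertical below 0.1 rad and contact force between each of the arm, the fingers and case_left below 0.5 N and contact force between each of the arm, the fingers and case_middle below 0.5 N))); the arm keeps its last pose, push and grip.
It fails at once if a bystander is pushed or knocked over (distance of any of ferrule_jar, marker_black, pp_beaker, tweezers from where it was at the start of the episode above 0.03 m).
It also fails if it takes over 72 s, if anything falls off the work surface, if the arm or the gripper's body presses on something with over 40 N, if the wrist force passes 120 N, or if a joint passes its speed limit or range.

### The arm

A 6-joint arm with a two-finger parallel gripper is mounted at the origin on a cart in front of the work surface, level with it; the furniture and walls round the work are solid. World frame = base frame: x ahead of the robot, y to its left, z up, the work surface at z = 0. Lengths are in mm, angles in degrees, forces in N, time in s.
With the tool pointing down it reaches from about 325 to 775 mm from the base axis. Payload 5.5 kg.
Tool frame: the origin (TCP) lies midway between the tips of the shut fingers; the grasp point (between the pads) lies 19 mm behind it; z points along the fingers, y is the line along which they close (so a half turn about z gives the same grasp; the last joint's range is limited). The gripper opens to 88 mm and grips with 3 to 60 N. Pads are 20 mm wide; open, the fingers measure 115 mm over their backs; the gripper's body (75 mm by 178 mm) begins 61 mm behind the grasp point.
Start: joints at [-72.806, 5.22, 70.514, -0, 104.267, -3.249], TCP at [209.567, -562.226, 195.031] pointing down, gripper open.
Joint ranges: [-164.24, 164.24], [-49.07, 125.15], [9.68, 141.18], [-86.29, 266.29], [3.28, 154.24], [-151.56, 151.56]. Speed limits (degrees/s): [147.25, 147.25, 172.46, 180, 180, 180].

### API

Orientations are given as [roll, pitch, yaw] about the fixed x, y, z axes, in that order (R = Rz(yaw) Ry(pitch) Rx(roll)).
In Python, from station import sensors, viewer, job_done gives the robot as it stands.
- The arm moves only by the shell command python3 -m inch 'ROWS' [FORCE]. ROWS is a JSON list of rows, 1 to 5 of them, each an object with the fields finger_gap (the opening from 0.0 (shut) to 1.0 (fully open)), xyz (a list: dx, dy, dz in mm), yaw (a turn about the tool's z in degrees); a field left out counts as zero (the opening has to be given); each row is the pose to reach, as a shift and turn from the pose commanded when the command began, along the tool's axes at that moment; what a row does not reach only later rows make up. A row lasts 1/8 s, in which the tool goes at most 62.5 mm and 10.7 degrees, less where a joint would pass 70% of its speed; a pose out of reach is approached as far as the arm can. The fingers move at their own pace and stop on an object; FORCE is the grip in N (left out, the last holds). Time passes only in rows, so rows that do not move let the fingers close. It prints the time, the measured TCP pose, the force, the opening and the grip force at its end. Input that does not fit is refused with a message, and nothing moves.
- sensors.get_state(): the state, without advancing time (a new reading comes with each control period).
- viewer.grab_frame(name): name is "side" or "top" or "wrist"; returns a dict with "image" (400x640x3 uint8, blue, green, red), "depth" (400x640 float32, mm along the optical axis (not along the pixel's ray), 0 where there is no reading), "camera_matrix" (3x3 intrinsics, pixels), "k1" (the pictures are not rectified: a ray, as slopes to the right and down, at radius r is drawn at 1 + k1 r^2 times it, then the intrinsics apply), "cam_to_world" (4x4, takes a point from camera to world coordinates). Camera axes: x right, y up, looking along -z (the intrinsics and any distortion apply to the point x, -y, -z); pixel columns grow to the right and rows downward; lengths in mm; the calibration is good to about 2 mm. A picture is of the moment at which its call begins.
- job_done(): hands the job in; it is judged then, once.
The state is a dict: "t": time; "q": joint angles; "qvel": joint speeds; "tau": joint torques, N m; "eef_pos": TCP position; "eef_rot": TCP orientation; "force": force on the tool from outside, world axes, zero at the start; "moment": the same for the moment, N m; "gripper_width": opening from 0.0 (shut) to 1.0 (fully open); "grasp_force": force on a finger pad.
Only numpy, scipy, OpenCV 4.12 (cv2) and the standard library are available. Lean on these libraries where they do the work, as an engineer would, in place of code of your own. Each camera call takes 0.05 s, during which the arm holds its last target. There are 200 camera calls.

## Working session

There is one attempt and no reset: what is moved stays moved. The work goes in short steps, Python scripts to look and compute and a shell command to move; the robot and the scene stay as the last step left them, time stands still between calls to the robot, and variables do not carry over. Pictures are saved under pics/ and viewed, at most 10 in all, crops included, and the job is handed in when it is done.

```bash
mkdir -p pics; ls
cat > h.py <<'E'
import numpy as np, cv2
from station import sensors, viewer
def pts(f):
    """world point for each pixel from depth"""
    K=f["camera_matrix"];h,w=f["depth"].shape
    u,v=np.meshgrid(np.arange(w),np.arange(h))
    s=cv2.undistortPoints(np.stack([u,v],-1).reshape(-1,1,2).astype(np.float64),np.array(K,float),np.array([f["k1"],0,0,0],float)).reshape(h,w,2)
    d=f["depth"];P=np.stack([s[...,0]*d,-s[...,1]*d,-d,np.ones_like(d)],-1)
    return (P@np.array(f["cam_to_world"]).T)[...,:3]
E
python3 - <<'E'
from h import *
for n in("top","side"):
    f=viewer.grab_frame(n);cv2.imwrite(f"pics/{n}0.png",f["image"]);np.savez(f"{n}0.npz",P=pts(f),**f)
    print(n,f["k1"],np.round(f["cam_to_world"],2).tolist())
print(sensors.get_state())
E
```

```text
pics
top 0.010507487226807116 [[-0.03, 0.99, -0.13, 327.25], [-1.0, -0.02, 0.02, -91.16], [0.02, 0.13, 0.99, 1643.39], [0.0, 0.0, 0.0, 1.0]]
side -0.09878838247817946 [[1.0, -0.03, -0.0, 532.2], [0.02, 0.59, -0.8, -1236.28], [0.02, 0.8, 0.6, 861.24], [0.0, 0.0, 0.0, 1.0]]
{'t': 0.1, 'q': array([-7.28054604e+01,  5.25912217e+00,  7.05729100e+01,  1.62387923e-04,
        1.04266457e+02, -3.24972610e+00]), 'qvel': array([ 0.06582129, -0.03865664, -0.20123725, -0.00470026,  0.05033551,
       -0.04069067]), 'tau': array([ 1.78002265e-03, -4.47857344e+01, -4.07569993e+01,  6.98176143e-02,
        2.84382311e-02, -1.36045219e-04]), 'eef_pos': array([ 209.47740307, -561.92334224,  194.03696672]), 'eef_rot': array([-1.79901678e+02, -5.74034293e-03,  2.04443007e+01]), 'force': array([-0.18389229,  0.59985103,  0.3203274 ]), 'moment': array([-0.01586559,  0.04701847, -0.00664561]), 'grasp_force': 0.0, 'gripper_width': 0.9981118628956567}
```

View pics/top0.png

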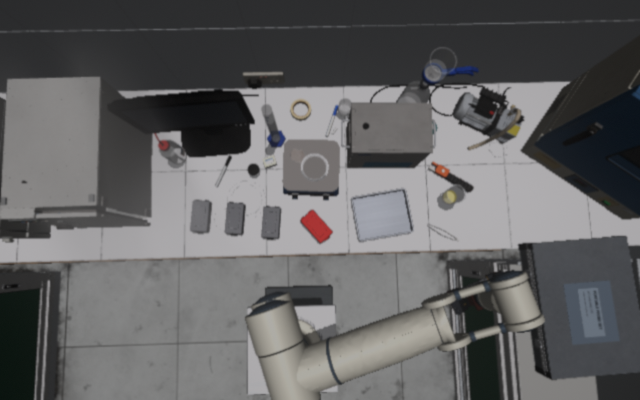

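View pics/side0.png

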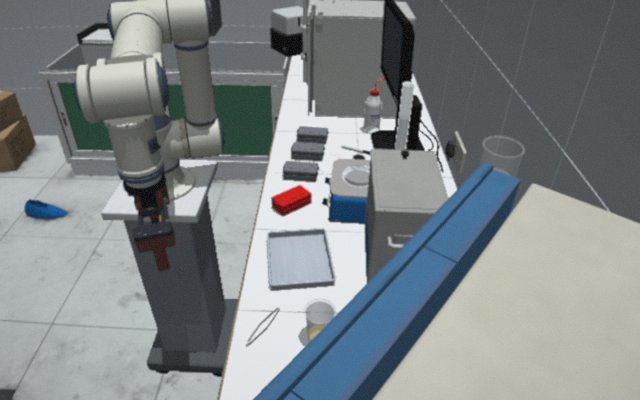

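The top view shows the three grey cases at pixels (201,216), (234,219) and (271,223). The red look-alike is at (316,226), the tray at (381,214) and the hotplate at (311,167). Candidates for "case" are those three grey ones (wanted) and the red one (leave alone). Next I'll measure them and take a close crop.

Run:
```python
from h import *
D=np.load("top0.npz");P=D["P"];im=D["image"]
K=D["camera_matrix"];k1=float(D["k1"]);T=D["cam_to_world"]
def ray(uv,z):
    s=cv2.undistortPoints(np.array(uv,float).reshape(-1,1,2),K.astype(float),np.array([k1,0,0,0])).reshape(-1,2)
    d=np.c_[s[:,0],-s[:,1],-np.ones(len(s))]@T[:3,:3].T;o=T[:3,3]
    return (o+d*((z-o[2])/d[:,2])[:,None])[:,:2]
g=im.max(2).astype(int)
for n,(u,v) in dict(L=(201,216),M=(234,219),R=(271,223),red=(316,226),tray=(381,214)).items():
    r=34 if n=='tray' else 22
    sub=np.zeros(g.shape,np.uint8);sub[v-r:v+r,u-r:u+r]=1
    zz=P[...,2]
    m=((zz>(8 if n=='tray' else 25))&(zz<60)&(sub>0)).astype(np.uint8)
    c=max(cv2.findContours(m,0,2)[0],key=cv2.contourArea)
    q=ray(c.reshape(-1,2),24 if n=='tray' else 42).astype(np.float32)
    print(n,np.median(zz[m>0]).round(1),[np.round(x,1) for x in cv2.minAreaRect(q)])
    md=np.median(P[m>0],0);print('  depth mean',P[m>0].mean(0).round(1))
    # colour mask 
    cc=((im.max(2)<150)&(sub>0)).astype(np.uint8)
    c=max(cv2.findContours(cc,0,2)[0],key=cv2.contourArea);print('  colour px',cv2.minAreaRect(c),cv2.minAreaRect(ray(c.reshape(-1,2),42).astype(np.float32)))
cv2.imwrite("pics/crop.png",cv2.resize(im[130:260,150:450],(800,347),interpolation=2))
```

```text
L 41.3 [array([475.9, 316.2]), array([ 65. , 118.1]), np.float64(85.4)]
  depth mean [476.7 316.8  41. ]
  colour px ((200.66470336914062, 216.3588104248047), (20.401269912719727, 35.587181091308594), 4.398705005645752) ((476.19573974609375, 314.0469970703125), (72.9178237915039, 127.24856567382812), 85.94804382324219)
M 41.7 [array([465. , 193.3]), array([ 64.3, 118.2]), np.float64(85.3)]
  depth mean [465.2 193.9  41.4]
  colour px ((234.8011474609375, 218.7870635986328), (19.578292846679688, 34.95504379272461), 4.969740390777588) ((464.8410949707031, 191.94842529296875), (70.23699951171875, 125.94031524658203), 85.13591003417969)
R 41.4 [array([447.3,  63. ]), array([ 63.3, 118.3]), np.float64(85.1)]
  depth mean [447.7  63.4  41.3]
  colour px ((270.93231201171875, 222.37939453125), (18.7906436920166, 35.89396286010742), 4.39870548248291) ((448.5522155761719, 62.48286437988281), (67.47183227539062, 129.31216430664062), 85.080322265625)
red 41.9 [array([429.2, -99.7]), array([118.2,  61.9]), np.float64(40.4)]
  depth mean [ 429.1 -100.    41.7]
  colour px ((315.5, 227.5), (33.941123962402344, 18.384777069091797), 45.0) ((425.54071044921875, -97.27552032470703), (122.168701171875, 66.0837631225586), 43.46268081665039)
tray 18.6 [array([ 467. , -341.6]), array([167.5, 212.7]), np.float64(8.1)]
  depth mean [ 469.9 -346.9   17.7]
  colour px ((381.6325988769531, 214.91778564453125), (46.516536712646484, 57.928443908691406), 79.99201965332031) ((465.24456787109375, -337.78125), (168.29232788085938, 210.0089569091797), 8.435872077941895)
```

View pics/crop.png

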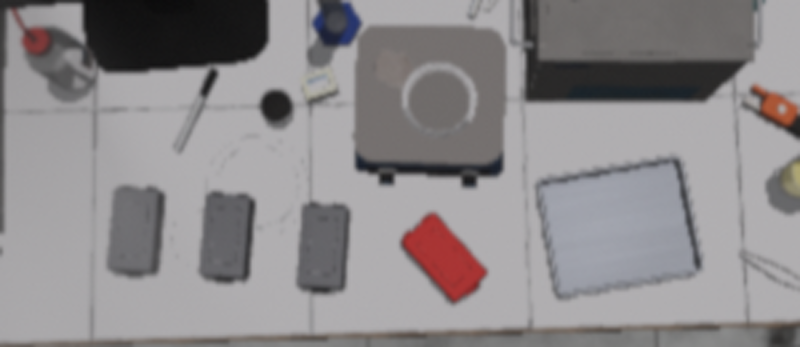

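The crop confirms the choice: the grey cases are at crop (135,230), (228,237) and (323,247), lids up with the clip ends nearest the robot. The red case is at (444,257) and not to be touched. I'll check the hotplate's front edge, then start the approach.

```bash
cat >> h.py <<'E'
def to(x,y,z,yaw=-4.7):
    s=sensors.get_state();p=s["eef_pos"];a=np.radians(s["eef_rot"][2]);d=np.array([x,y,z])-p
    c,n=np.cos(a),np.sin(a)
    print("t %.2f"%s["t"],"pos",p.round(1),"rot",s["eef_rot"].round(2),"q6 %.0f"%s["q"][5],"| tool shift",np.round([c*d[0]+n*d[1],n*d[0]-c*d[1],-d[2],(s["eef_rot"][2]-yaw+180)%360-180],1))
def fm():
    s=sensors.get_state();a=np.radians(s["eef_rot"][2]);c,n=np.cos(a),np.sin(a);f,m=s["force"],s["moment"]
    print("t %.2f F xyz"%s["t"],f.round(2),"M",m.round(3),"Fx_case %.2f My_case %.3f"%(c*f[0]+n*f[1],-n*m[0]+c*m[1]),"grip %.1f w %.3f"%(s["grasp_force"],s["gripper_width"]))
E
python3 - <<'E'
from h import *
P=np.load("top0.npz")["P"];z=P[...,2];R=P[140:205,280:345].reshape(-1,3)
m=(R[:,2]>80)&(R[:,2]<140);print("hotplate lo/hi",np.percentile(R[m],1,0).round(),np.percentile(R[m],99,0).round())
m=(R[:,2]>15)&(R[:,2]<140);print(np.percentile(R[m],1,0).round(),np.percentile(R[m],99,0).round())
E
python3 -m inch '[{"finger_gap": 1, "xyz": [190, -240, 20], "yaw": 10}, {"finger_gap": 1, "xyz": [190, -240, 20], "yaw": 20}, {"finger_gap": 1, "xyz": [190, -240, 20], "yaw": 25.1}, {"finger_gap": 1, "xyz": [190, -240, 20], "yaw": 25.1}, {"finger_gap": 1, "xyz": [190, -240, 20], "yaw": 25.1}]'
python3 -c "
from h import *
to(479,316,150)"
```

```text
hotplate lo/hi [ 550. -184.   96.] [732.  11. 129.]
[ 534. -184.   31.] [732.  12. 129.]
t: 0.72
eef_pos: [303.9, -268.9, 174.5]
eef_rot: [-180.0, -0.0, -4.7]
force: [0.3, -0.6, 0.7]
gripper_width: 1.0
grasp_force: 0.0
t 0.72 pos [ 303.9 -268.9  174.5] rot [-179.98   -0.     -4.67] q6 48 | tool shift [ 126.9 -597.2   24.5    0. ]
```

```bash
python3 -m inch '[{"finger_gap": 1, "xyz": [64, -299, 12]}, {"finger_gap": 1, "xyz": [64, -299, 12]}, {"finger_gap": 1, "xyz": [64, -299, 12]}, {"finger_gap": 1, "xyz": [64, -299, 12]}, {"finger_gap": 1, "xyz": [64, -299, 12]}]' | head -2
python3 -m inch '[{"finger_gap": 1, "xyz": [63, -298, 12]}, {"finger_gap": 1, "xyz": [63, -298, 12]}, {"finger_gap": 1, "xyz": [63, -298, 12]}, {"finger_gap": 1, "xyz": [63, -298, 12]}, {"finger_gap": 1, "xyz": [63, -298, 12]}]' | head -2
python3 -m inch '[{"finger_gap": 1}, {"finger_gap": 1}]' | head -2
python3 - <<'E'
from h import *
f=viewer.grab_frame("wrist");cv2.imwrite("pics/w1.png",f["image"]);P=pts(f);z=P[...,2]
m=((z>30)&(z<55)).astype(np.uint8)
for c in cv2.findContours(m,0,2)[0]:
    if cv2.contourArea(c)>1500:
        k=np.zeros_like(m);cv2.drawContours(k,[c],-1,1,-1);q=P[(k>0)&(m>0)][:,:2].astype(np.float32);print(cv2.boundingRect(c),cv2.minAreaRect(q))
to(479,316,150);fm()
E
```

```text
t: 1.35
eef_pos: [391.9, 24.0, 162.8]
t: 1.98
eef_pos: [478.8, 316.0, 150.2]
t: 2.22
eef_pos: [478.5, 313.3, 150.5]
(513, 137, 83, 107) ((451.704833984375, 66.25239562988281), (63.65211486816406, 118.06649780273438), 85.3014144897461)
(398, 128, 72, 110) ((470.12255859375, 197.12936401367188), (61.95616912841797, 117.07904815673828), 84.71036529541016)
(282, 127, 63, 111) ((480.8483581542969, 320.70550537109375), (62.185791015625, 117.36931610107422), 84.95730590820312)
(607, 0, 33, 87) ((591.3277587890625, 14.55429458618164), (84.24219512939453, 29.690053939819336), 18.438798904418945)
(76, 0, 68, 203) ((577.0909423828125, 505.6875305175781), (188.98779296875, 5.510092735290527), 1.4231641292572021)
t 2.27 pos [478.7 312.9 151.1] rot [179.97   0.    -4.69] q6 124 | tool shift [ 0.  -3.1  1.1  0. ]
t 2.27 F xyz [-0.1  -1.18  0.43] M [ 0.066 -0.001 -0.052] Fx_case 0.00 My_case 0.004 grip 0.0 w 1.000
```

View pics/w1.png

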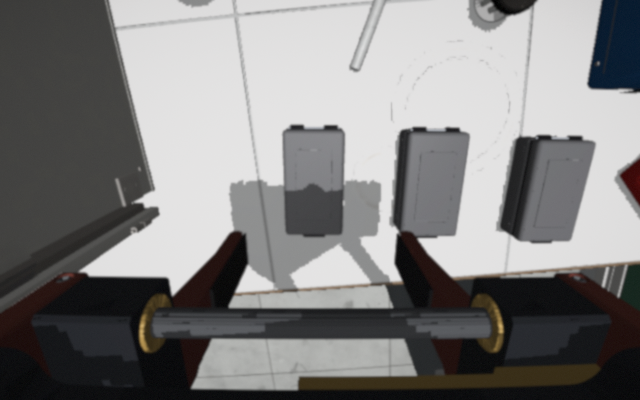

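The wrist view shows case_left at (314,182), between the fingers, with middle (432,183) and right (552,190) beside it. All are grey and lid up. The next step is to descend and grip.

```bash
python3 -m inch '[{"finger_gap": 1, "xyz": [2, -6, 50]}, {"finger_gap": 1, "xyz": [2, -6, 100]}, {"finger_gap": 1, "xyz": [2, -6, 130]}, {"finger_gap": 1, "xyz": [2, -6, 142]}, {"finger_gap": 1, "xyz": [2, -6, 142]}]' 40
python3 -m inch '[{"finger_gap": 0}, {"finger_gap": 0}, {"finger_gap": 0}, {"finger_gap": 0}]' 40
python3 -c "
from h import *
to(481,319,8);fm()"
```

```text
t: 2.9
eef_pos: [481.5, 318.8, 9.7]
eef_rot: [-180.0, -0.0, -4.7]
force: [-0.7, 0.1, 0.1]
gripper_width: 1.002
grasp_force: 0.0
t: 3.4
eef_pos: [481.9, 320.1, 10.2]
eef_rot: [-179.9, -0.1, -4.7]
force: [-0.2, 0.9, 3.6]
gripper_width: 0.696
grasp_force: 40.0
t 3.40 pos [481.9 320.1  10.2] rot [-1.7993e+02 -8.0000e-02 -4.6500e+00] q6 125 | tool shift [-0.8  1.1  2.2  0. ]
t 3.40 F xyz [-0.17  0.92  3.63] M [0.16  0.016 0.014] Fx_case -0.24 My_case 0.029 grip 40.0 w 0.696
```

```bash
F='python3 -c "from h import *;fm()"'
python3 -m inch '[{"finger_gap": 0, "xyz": [0, 0, -30]}, {"finger_gap": 0, "xyz": [0, 0, -80]}, {"finger_gap": 0, "xyz": [0, 0, -120]}, {"finger_gap": 0, "xyz": [0, 0, -140]}, {"finger_gap": 0, "xyz": [0, 0, -140]}]' >/dev/null
python3 -m inch '[{"finger_gap": 0}, {"finger_gap": 0}]' >/dev/null;eval $F
python3 -m inch '[{"finger_gap": 0}]' >/dev/null;eval $F
python3 -m inch '[{"finger_gap": 0}]' >/dev/null;eval $F; echo shake
python3 -m inch '[{"finger_gap": 0, "xyz": [30, 0, 0]}]' >/dev/null;eval $F
python3 -m inch '[{"finger_gap": 0, "xyz": [-60, 0, 0]}]' >/dev/null;eval $F
python3 -m inch '[{"finger_gap": 0, "xyz": [60, 0, 0]}]' >/dev/null;eval $F
python3 -m inch '[{"finger_gap": 0, "xyz": [-60, 0, 0]}]' >/dev/null;eval $F
python3 -m inch '[{"finger_gap": 0, "xyz": [60, 0, 0]}]' >/dev/null;eval $F
python3 -m inch '[{"finger_gap": 0, "xyz": [-60, 0, 0]}]' >/dev/null;eval $F
python3 -m inch '[{"finger_gap": 0, "xyz": [60, 0, 0]}]' >/dev/null;eval $F
python3 -m inch '[{"finger_gap": 0, "xyz": [-30, 0, 0]}]' >/dev/null;eval $F; echo still
python3 -m inch '[{"finger_gap": 0}, {"finger_gap": 0}, {"finger_gap": 0}]' >/dev/null;eval $F
python3 -m inch '[{"finger_gap": 0}]' >/dev/null;eval $F
python3 -m inch '[{"finger_gap": 0}]' >/dev/null;eval $F
python3 -c "
from h import *
to(481,319,10)"
```

```text
t 4.28 F xyz [ 0.66 -0.47 -3.68] M [0.037 0.005 0.032] Fx_case 0.69 My_case 0.008 grip 40.0 w 0.696
t 4.40 F xyz [-0.37  0.16 -3.3 ] M [-0.008  0.004  0.002] Fx_case -0.38 My_case 0.003 grip 40.0 w 0.697
t 4.53 F xyz [ 0.17  0.47 -2.71] M [ 0.087 -0.007 -0.019] Fx_case 0.13 My_case 0.000 grip 40.0 w 0.698
shake
t 4.65 F xyz [ 1.01 -0.19 -2.26] M [ 0.034 -0.076  0.06 ] Fx_case 1.02 My_case -0.074 grip 40.0 w 0.696
t 4.78 F xyz [-2.38  0.91 -3.31] M [0.086 0.216 0.017] Fx_case -2.45 My_case 0.222 grip 40.0 w 0.695
t 4.90 F xyz [ 1.67  2.4  -1.26] M [ 0.164 -0.07   0.01 ] Fx_case 1.49 My_case -0.057 grip 40.0 w 0.698
t 5.03 F xyz [-3.94  1.01 -1.61] M [-0.002  0.358 -0.034] Fx_case -4.01 My_case 0.357 grip 40.0 w 0.701
t 5.15 F xyz [-0.33  2.93 -0.32] M [0.17  0.097 0.019] Fx_case -0.55 My_case 0.110 grip 39.9 w 0.697
t 5.28 F xyz [ 0.17 -1.   -4.42] M [-0.062 -0.037 -0.015] Fx_case 0.25 My_case -0.042 grip 40.0 w 0.695
t 5.40 F xyz [-4.97 -2.09  0.82] M [-0.098  0.6   -0.073] Fx_case -4.80 My_case 0.591 grip 40.8 w 0.699
t 5.53 F xyz [-0.31 -0.3  -2.93] M [-0.005  0.093 -0.075] Fx_case -0.28 My_case 0.092 grip 39.9 w 0.698
still
t 5.90 F xyz [-0.66 -0.55 -3.77] M [ 0.066  0.1   -0.001] Fx_case -0.62 My_case 0.105 grip 40.0 w 0.696
t 6.03 F xyz [-0.08 -0.32 -2.69] M [ 0.028 -0.006 -0.049] Fx_case -0.05 My_case -0.003 grip 40.0 w 0.697
t 6.15 F xyz [ 0.36  1.   -2.75] M [ 0.016  0.066 -0.007] Fx_case 0.28 My_case 0.067 grip 40.0 w 0.692
t 6.15 pos [481.5 319.5 149.4] rot [-1.7998e+02 -3.0000e-02 -4.6600e+00] q6 125 | tool shift [ -0.4   0.6 139.4   0. ]
```

```bash
F='python3 -c "from h import *;fm()"'
python3 -m inch '[{"finger_gap": 0, "xyz": [-60, 0, 0]}, {"finger_gap": 0, "xyz": [-60, 0, 0]}, {"finger_gap": 0, "xyz": [-60, 0, 0]}, {"finger_gap": 0, "xyz": [-60, 0, 0]}]' >/dev/null;eval $F
for i in 1 2 3 4; do python3 -m inch '[{"finger_gap": 0}]' >/dev/null;eval $F; done; echo other end
python3 -m inch '[{"finger_gap": 0, "xyz": [60, 0, 0]}, {"finger_gap": 0, "xyz": [60, 0, 0]}, {"finger_gap": 0, "xyz": [60, 0, 0]}, {"finger_gap": 0, "xyz": [60, 0, 0]}]' >/dev/null;eval $F
for i in 1 2 3 4; do python3 -m inch '[{"finger_gap": 0}]' >/dev/null;eval $F; done
python3 -c "
from h import *
to(481,319,10)"
```

```text
t 6.65 F xyz [ 0.09  1.09 -3.  ] M [-0.007 -0.083  0.048] Fx_case -0.00 My_case -0.083 grip 40.0 w 0.693
t 6.78 F xyz [ 1.22  0.34 -3.07] M [ 0.027 -0.082  0.018] Fx_case 1.19 My_case -0.079 grip 40.0 w 0.695
t 6.90 F xyz [ 0.83 -0.62 -3.5 ] M [ 0.104 -0.062  0.03 ] Fx_case 0.88 My_case -0.053 grip 40.0 w 0.695
t 7.03 F xyz [ 0.23  0.64 -3.17] M [ 0.104 -0.013 -0.043] Fx_case 0.17 My_case -0.005 grip 40.0 w 0.699
t 7.15 F xyz [-0.1  -0.08 -4.56] M [ 0.026 -0.03  -0.021] Fx_case -0.09 My_case -0.027 grip 40.0 w 0.694
other end
t 7.65 F xyz [ 0.61  1.4  -2.62] M [ 0.027  0.055 -0.021] Fx_case 0.49 My_case 0.057 grip 40.0 w 0.695
t 7.78 F xyz [-0.02  0.1  -3.77] M [ 0.048  0.05  -0.004] Fx_case -0.03 My_case 0.054 grip 40.0 w 0.697
t 7.90 F xyz [ 0.36 -0.15 -2.36] M [ 0.02   0.059 -0.039] Fx_case 0.37 My_case 0.060 grip 40.0 w 0.697
t 8.03 F xyz [ 0.52  0.32 -3.18] M [ 0.081  0.15  -0.012] Fx_case 0.49 My_case 0.156 grip 40.0 w 0.699
t 8.15 F xyz [-0.41 -0.44 -3.06] M [ 0.01   0.073 -0.018] Fx_case -0.38 My_case 0.073 grip 40.0 w 0.696
t 8.15 pos [481.2 319.6 149.1] rot [-180.     -0.     -4.65] q6 125 | tool shift [-2.000e-01  6.000e-01  1.391e+02  1.000e-01]
```

The left case is heavy, and its moment flips with each stroke direction (about −0.05 to +0.08 N m), so it looks loose. I'll set it down and go on to the middle.

```bash
python3 -m inch '[{"finger_gap": 0, "xyz": [0, 0, 50]}, {"finger_gap": 0, "xyz": [0, 0, 100]}, {"finger_gap": 0, "xyz": [0, 0, 125]}, {"finger_gap": 0, "xyz": [0, 0, 134]}, {"finger_gap": 0, "xyz": [0, 0, 139]}]' 
python3 -m inch '[{"finger_gap": 0, "xyz": [0, 0, 1]}, {"finger_gap": 0.5, "xyz": [0, 0, 1]}, {"finger_gap": 1, "xyz": [0, 0, 1]}, {"finger_gap": 1, "xyz": [0, 0, 1]}, {"finger_gap": 1, "xyz": [0, 0, 1]}]'|tail -2
python3 -m inch '[{"finger_gap": 1, "xyz": [0, 0, -30]}, {"finger_gap": 1, "xyz": [0, 0, -90]}, {"finger_gap": 1, "xyz": [0, 0, -140]}, {"finger_gap": 1, "xyz": [0, 0, -140]}]'|tail -2
python3 - <<'E'
from h import *
f=viewer.grab_frame("wrist");P=pts(f);z=P[...,2]
m=((z>30)&(z<55)).astype(np.uint8)
for c in cv2.findContours(m,0,2)[0]:
    if cv2.contourArea(c)>1500:
        k=np.zeros_like(m);cv2.drawContours(k,[c],-1,1,-1);q=P[(k>0)&(m>0)][:,:2].astype(np.float32);print(cv2.boundingRect(c),cv2.minAreaRect(q))
to(470,196,150)
E
```

```text
t: 8.78
eef_pos: [481.4, 319.4, 11.5]
eef_rot: [180.0, -0.0, -4.7]
force: [-6.1, -4.4, 13.7]
gripper_width: 0.696
grasp_force: 39.9
gripper_width: 0.986
grasp_force: 0.0
gripper_width: 1.0
grasp_force: 0.0
(519, 141, 81, 106) ((452.0487976074219, 65.94456481933594), (63.63671112060547, 118.16471862792969), 85.12169647216797)
(405, 134, 71, 107) ((470.0234375, 197.112060546875), (61.66011428833008, 116.7026138305664), 84.87948608398438)
(292, 134, 62, 109) ((478.79876708984375, 320.4516296386719), (62.020240783691406, 118.23937225341797), 84.44039154052734)
(610, 0, 30, 93) ((595.6740112304688, 15.86198902130127), (89.45458984375, 27.97176742553711), 15.409760475158691)
(90, 0, 65, 205) ((581.127685546875, 505.52032470703125), (196.41537475585938, 5.206350326538086), 1.4989174604415894)
t 9.95 pos [482.5 320.3 151.7] rot [-179.82   -0.24   -4.65] q6 125 | tool shift [ -2.3 124.9   1.7   0. ]
```

```bash
F='python3 -c "from h import *;fm()"'
python3 -m inch '[{"finger_gap": 1, "xyz": [-2, 60, 0]}, {"finger_gap": 1, "xyz": [-2, 115, 0]}, {"finger_gap": 1, "xyz": [-2, 124, 0]}, {"finger_gap": 1, "xyz": [-2, 124, 0]}, {"finger_gap": 1, "xyz": [-2, 124, 0]}]'|head -2
python3 -m inch '[{"finger_gap": 1, "xyz": [0, 0, 50]}, {"finger_gap": 1, "xyz": [0, 0, 100]}, {"finger_gap": 1, "xyz": [0, 0, 130]}, {"finger_gap": 1, "xyz": [0, 0, 140]}, {"finger_gap": 1, "xyz": [0, 0, 140]}]'
python3 -m inch '[{"finger_gap": 0}, {"finger_gap": 0}, {"finger_gap": 0}, {"finger_gap": 0}]' 40
python3 -m inch '[{"finger_gap": 0, "xyz": [0, 0, -30]}, {"finger_gap": 0, "xyz": [0, 0, -80]}, {"finger_gap": 0, "xyz": [0, 0, -120]}, {"finger_gap": 0, "xyz": [0, 0, -140]}, {"finger_gap": 0, "xyz": [0, 0, -140]}]' >/dev/null
python3 -m inch '[{"finger_gap": 0}, {"finger_gap": 0}]' >/dev/null;eval $F
for i in 1 2 3; do python3 -m inch '[{"finger_gap": 0}]' >/dev/null;eval $F; done
python3 -c "
from h import *
to(470,196,10)"
```

```text
t: 10.58
eef_pos: [469.1, 197.2, 148.3]
t: 11.2
eef_pos: [469.1, 196.8, 9.0]
eef_rot: [180.0, 0.0, -4.6]
force: [0.5, 0.4, 1.1]
gripper_width: 1.0
grasp_force: 0.0
t: 11.7
eef_pos: [469.8, 196.4, 10.0]
eef_rot: [-179.9, -0.1, -4.7]
force: [-0.2, -0.2, 3.5]
gripper_width: 0.696
grasp_force: 40.0
t 12.57 F xyz [-0.65  0.35 -3.5 ] M [ 0.008 -0.032 -0.014] Fx_case -0.67 My_case -0.032 grip 40.0 w 0.700
t 12.70 F xyz [ 0.43  0.19 -2.01] M [ 0.061 -0.032 -0.041] Fx_case 0.42 My_case -0.027 grip 40.0 w 0.696
t 12.82 F xyz [-0.4  -0.23 -3.11] M [ 0.041  0.002 -0.011] Fx_case -0.38 My_case 0.005 grip 40.0 w 0.697
t 12.95 F xyz [-1.19  0.03 -3.85] M [ 0.063 -0.006 -0.004] Fx_case -1.19 My_case -0.001 grip 40.0 w 0.700
t 12.95 pos [469.2 196.1 149. ] rot [180.     0.    -4.66] q6 114 | tool shift [8.00e-01 1.00e-01 1.39e+02 0.00e+00]
```

```bash
F='python3 -c "from h import *;fm()"'
python3 -m inch '[{"finger_gap": 0, "xyz": [30, 0, 0]}]' >/dev/null;eval $F
python3 -m inch '[{"finger_gap": 0, "xyz": [-60, 0, 0]}]' >/dev/null;eval $F
python3 -m inch '[{"finger_gap": 0, "xyz": [60, 0, 0]}]' >/dev/null;eval $F
python3 -m inch '[{"finger_gap": 0, "xyz": [-60, 0, 0]}]' >/dev/null;eval $F
python3 -m inch '[{"finger_gap": 0, "xyz": [60, 0, 0]}]' >/dev/null;eval $F
python3 -m inch '[{"finger_gap": 0, "xyz": [-60, 0, 0]}]' >/dev/null;eval $F
python3 -m inch '[{"finger_gap": 0, "xyz": [60, 0, 0]}]' >/dev/null;eval $F
python3 -m inch '[{"finger_gap": 0, "xyz": [-30, 0, 0]}]' >/dev/null;eval $F; echo still
python3 -m inch '[{"finger_gap": 0, "xyz": [-60, 0, 0]}, {"finger_gap": 0, "xyz": [-60, 0, 0]}, {"finger_gap": 0, "xyz": [-60, 0, 0]}, {"finger_gap": 0, "xyz": [-60, 0, 0]}]' >/dev/null;eval $F
for i in 1 2 3 4; do python3 -m inch '[{"finger_gap": 0}]' >/dev/null;eval $F; done; echo other end
python3 -m inch '[{"finger_gap": 0, "xyz": [60, 0, 0]}, {"finger_gap": 0, "xyz": [60, 0, 0]}, {"finger_gap": 0, "xyz": [60, 0, 0]}, {"finger_gap": 0, "xyz": [60, 0, 0]}]' >/dev/null;eval $F
for i in 1 2 3 4; do python3 -m inch '[{"finger_gap": 0}]' >/dev/null;eval $F; done
python3 -c "
from h import *
to(469,196,10)"
```

```text
t 13.07 F xyz [-0.26  0.21 -2.69] M [ 0.063 -0.08   0.024] Fx_case -0.27 My_case -0.075 grip 40.0 w 0.698
t 13.20 F xyz [-2.24  1.14 -2.68] M [0.016 0.132 0.012] Fx_case -2.33 My_case 0.133 grip 40.0 w 0.696
t 13.32 F xyz [ 2.79  1.21 -0.77] M [ 0.101 -0.194  0.007] Fx_case 2.69 My_case -0.186 grip 40.0 w 0.699
t 13.45 F xyz [-2.9   1.16 -3.94] M [0.038 0.283 0.04 ] Fx_case -2.99 My_case 0.285 grip 40.0 w 0.700
t 13.57 F xyz [ 2.02  0.39 -0.44] M [ 0.119 -0.238  0.031] Fx_case 1.98 My_case -0.228 grip 40.0 w 0.697
t 13.70 F xyz [-3.21  0.1  -2.86] M [0.015 0.249 0.008] Fx_case -3.20 My_case 0.249 grip 40.0 w 0.700
t 13.82 F xyz [2.72 1.12 0.01] M [ 0.09  -0.217 -0.01 ] Fx_case 2.63 My_case -0.209 grip 40.0 w 0.698
t 13.95 F xyz [-1.35 -0.58 -2.27] M [0.03  0.161 0.   ] Fx_case -1.30 My_case 0.163 grip 40.0 w 0.704
still
t 14.45 F xyz [ 0.03  0.11 -3.76] M [ 0.082  0.077 -0.013] Fx_case 0.02 My_case 0.083 grip 40.0 w 0.693
t 14.57 F xyz [ 0.74  0.46 -3.12] M [0.009 0.004 0.014] Fx_case 0.70 My_case 0.005 grip 40.0 w 0.696
t 14.70 F xyz [-0.12 -0.45 -3.18] M [0.029 0.015 0.055] Fx_case
[... 188 characters left out ...]
42 -0.02 ] Fx_case -0.65 My_case 0.044 grip 40.0 w 0.699
other end
t 15.45 F xyz [-0.04 -0.01 -2.85] M [ 0.04   0.032 -0.081] Fx_case -0.04 My_case 0.035 grip 40.0 w 0.698
t 15.57 F xyz [ 0.47 -0.13 -2.21] M [ 0.015  0.034 -0.02 ] Fx_case 0.48 My_case 0.035 grip 40.0 w 0.691
t 15.70 F xyz [-0.63 -0.08 -2.43] M [ 0.039  0.044 -0.034] Fx_case -0.62 My_case 0.047 grip 40.0 w 0.694
t 15.82 F xyz [ 0.23  0.09 -3.93] M [0.067 0.084 0.032] Fx_case 0.22 My_case 0.089 grip 40.0 w 0.695
t 15.95 F xyz [ 1.03 -0.01 -3.78] M [-0.03  -0.001  0.002] Fx_case 1.03 My_case -0.003 grip 40.0 w 0.693
t 15.95 pos [469.2 196.2 149.1] rot [-1.80e+02 -1.00e-02 -4.65e+00] q6 114 | tool shift [ -0.2   0.2 139.1   0. ]
```

The middle case is heavy too, but its forces are regular and there is no moment shift (tight). I'll set it down and do the right case.

```bash
python3 -m inch '[{"finger_gap": 0, "xyz": [0, 0, 50]}, {"finger_gap": 0, "xyz": [0, 0, 100]}, {"finger_gap": 0, "xyz": [0, 0, 125]}, {"finger_gap": 0, "xyz": [0, 0, 134]}, {"finger_gap": 0, "xyz": [0, 0, 139]}]' 
python3 -m inch '[{"finger_gap": 0, "xyz": [0, 0, 1]}, {"finger_gap": 0.5, "xyz": [0, 0, 1]}, {"finger_gap": 1, "xyz": [0, 0, 1]}, {"finger_gap": 1, "xyz": [0, 0, 1]}, {"finger_gap": 1, "xyz": [0, 0, 1]}]'|tail -2
python3 -m inch '[{"finger_gap": 1, "xyz": [0, 0, -30]}, {"finger_gap": 1, "xyz": [0, 0, -90]}, {"finger_gap": 1, "xyz": [0, 0, -140]}, {"finger_gap": 1, "xyz": [0, 0, -140]}]'|tail -2
python3 - <<'E'
from h import *
f=viewer.grab_frame("wrist");cv2.imwrite("pics/w2.png",f["image"]);P=pts(f);z=P[...,2]
m=((z>30)&(z<55)).astype(np.uint8)
for c in cv2.findContours(m,0,2)[0]:
    if cv2.contourArea(c)>1500:
        k=np.zeros_like(m);cv2.drawContours(k,[c],-1,1,-1);q=P[(k>0)&(m>0)][:,:2].astype(np.float32);print(cv2.boundingRect(c),cv2.minAreaRect(q))
to(452.5,65,150)
E
```

```text
t: 16.58
eef_pos: [469.7, 196.0, 10.8]
eef_rot: [180.0, -0.1, -4.7]
force: [-0.4, -2.5, 2.7]
gripper_width: 0.699
grasp_force: 40.0
gripper_width: 0.984
grasp_force: 0.0
gripper_width: 1.003
grasp_force: 0.0
(540, 144, 100, 107) ((433.636474609375, -97.36360168457031), (114.77554321289062, 62.812252044677734), 41.10694122314453)
(412, 139, 71, 107) ((451.9089660644531, 65.82182312011719), (62.01512908935547, 117.50381469726562), 84.91695404052734)
(170, 132, 69, 108) ((479.302001953125, 319.04351806640625), (62.0847282409668, 117.28787231445312), 83.96951293945312)
(291, 130, 62, 108) ((471.7915954589844, 196.12461853027344), (62.110904693603516, 115.89116668701172), 85.1117935180664)
(0, 57, 48, 146) ((556.7626953125, 505.11431884765625), (147.5664825439453, 6.49481725692749), 1.3947471380233765)
(491, 0, 149, 112) ((562.4344482421875, -36.56391906738281), (165.63949584960938, 71.57697296142578), 59.46237564086914)
t 17.75 pos [470.4 196.6 151.3] rot [-179.89   -0.24   -4.65] q6 114 | tool shift [ -7.1 132.6   1.3   0. ]
```

```bash
F='python3 -c "from h import *;fm()"'
python3 -m inch '[{"finger_gap": 1, "xyz": [-7, 60, 0]}, {"finger_gap": 1, "xyz": [-7, 115, 0]}, {"finger_gap": 1, "xyz": [-7, 131, 0]}, {"finger_gap": 1, "xyz": [-7, 131, 0]}, {"finger_gap": 1, "xyz": [-7, 131, 0]}]'|head -2
python3 -m inch '[{"finger_gap": 1, "xyz": [0, 0, 50]}, {"finger_gap": 1, "xyz": [0, 0, 100]}, {"finger_gap": 1, "xyz": [0, 0, 130]}, {"finger_gap": 1, "xyz": [0, 0, 140]}, {"finger_gap": 1, "xyz": [0, 0, 140]}]'
python3 -m inch '[{"finger_gap": 0}, {"finger_gap": 0}, {"finger_gap": 0}, {"finger_gap": 0}]' 40
python3 -m inch '[{"finger_gap": 0, "xyz": [0, 0, -30]}, {"finger_gap": 0, "xyz": [0, 0, -80]}, {"finger_gap": 0, "xyz": [0, 0, -120]}, {"finger_gap": 0, "xyz": [0, 0, -140]}, {"finger_gap": 0, "xyz": [0, 0, -140]}]' >/dev/null
python3 -m inch '[{"finger_gap": 0}, {"finger_gap": 0}]' >/dev/null;eval $F
for i in 1 2 3; do python3 -m inch '[{"finger_gap": 0}]' >/dev/null;eval $F; done; echo shake
python3 -m inch '[{"finger_gap": 0, "xyz": [30, 0, 0]}]' >/dev/null;eval $F
python3 -m inch '[{"finger_gap": 0, "xyz": [-60, 0, 0]}]' >/dev/null;eval $F
python3 -m inch '[{"finger_gap": 0, "xyz": [60, 0, 0]}]' >/dev/null;eval $F
python3 -m inch '[{"finger_gap": 0, "xyz": [-60, 0, 0]}]' >/dev/null;eval $F
python3 -m inch '[{"finger_gap": 0, "xyz": [60, 0, 0]}]' >/dev/null;eval $F
python3 -m inch '[{"finger_gap": 0, "xyz": [-60, 0, 0]}]' >/dev/null;eval $F
python3 -m inch '[{"finger_gap": 0, "xyz": [60, 0, 0]}]' >/dev/null;eval $F
python3 -m inch '[{"finger_gap": 0, "xyz": [-30, 0, 0]}, {"finger_gap": 0, "xyz": [-30, 0, 0]}]' >/dev/null;eval $F
python3 -m inch '[{"finger_gap": 0}]' >/dev/null;eval $F
python3 -c "
from h import *
to(452.5,65,10)"
```

```text
t: 18.38
eef_pos: [451.6, 67.2, 148.3]
t: 19.0
eef_pos: [451.7, 66.9, 9.1]
eef_rot: [-180.0, 0.0, -4.6]
force: [0.3, 0.0, 0.9]
gripper_width: 0.999
grasp_force: 0.0
t: 19.5
eef_pos: [452.2, 66.1, 10.0]
eef_rot: [-180.0, -0.1, -4.7]
force: [0.2, -0.3, 3.1]
gripper_width: 0.697
grasp_force: 40.0
t 20.38 F xyz [ 0.29  0.76 -0.84] M [ 0.018 -0.041 -0.032] Fx_case 0.23 My_case -0.040 grip 40.0 w 0.694
t 20.50 F xyz [ 0.24 -0.27 -0.6 ] M [0.012 0.023 0.024] Fx_case 0.26 My_case 0.024 grip 40.0 w 0.695
t 20.62 F xyz [ 0.55 -0.26 -2.16] M [-0.033 -0.017 -0.002] Fx_case 0.57 My_case -0.020 grip 40.0 w 0.697
t 20.75 F xyz [ 1.02  0.19 -0.56] M [ 0.09  -0.045 -0.075] Fx_case 1.00 My_case -0.038 grip 40.0 w 0.698
shake
t 20.88 F xyz [-0.62  0.44 -0.42] M [0.053 0.008 0.022] Fx_case -0.66 My_case 0.012 grip 40.0 w 0.700
t 21.00 F xyz [-1.87  1.53 -1.41] M [ 0.03   0.134 -0.019] Fx_case -1.99 My_case 0.136 grip 40.0 w 0.697
t 21.12 F xyz [ 3.05 -0.29  1.38] M [ 0.016 -0.134  0.059] Fx_case 3.07 My_case -0.132 grip 40.0 w 0.698
t 21.25 F xyz [-3.22  0.13 -0.84] M [ 0.054  0.156 -0.011] Fx_case -3.22 My_case 0.160 grip 40.0 w 0.698
t 21.38 F xyz [1.63 0.34 1.74] M [ 0.087 -0.147 -0.024] Fx_case 1.60 My_case -0.139 grip 40.0 w 0.700
t 21.50 F xyz [-2.3   0.41 -1.51] M [0.023 0.167 0.052] Fx_case -2.33 My_case 0.168 grip 40.0 w 0.696
t 21.62 F xyz [2.47 0.32 1.54] M [ 0.036 -0.145  0.022] Fx_case 2.44 My_case -0.142 grip 40.0 w 0.699
t 21.88 F xyz [ 0.24 -0.62 -0.17] M [ 0.072  0.031 -0.006] Fx_case 0.29 My_case 0.037 grip 40.0 w 0.700
t 22.00 F xyz [-0.23 -1.08 -1.93] M [-0.004  0.063 -0.009] Fx_case -0.14 My_case 0.063 grip 40.0 w 0.697
t 22.00 pos [452.3  66.2 150.3] rot [-1.7998e+02 -1.7000e-01 -4.6500e+00] q6 99 | tool shift [  0.3   1.1 140.3   0. ]
```

The right case is light, about 1.1 N (foam only), so the left one is the rattler. I'll put the right one back and return to the left.

```bash
python3 -m inch '[{"finger_gap": 0, "xyz": [0, 0, 50]}, {"finger_gap": 0, "xyz": [0, 0, 100]}, {"finger_gap": 0, "xyz": [0, 0, 125]}, {"finger_gap": 0, "xyz": [0, 0, 134]}, {"finger_gap": 0, "xyz": [0, 0, 139]}]' 
python3 -m inch '[{"finger_gap": 0, "xyz": [0, 0, 1]}, {"finger_gap": 0.5, "xyz": [0, 0, 1]}, {"finger_gap": 1, "xyz": [0, 0, 1]}, {"finger_gap": 1, "xyz": [0, 0, 1]}, {"finger_gap": 1, "xyz": [0, 0, 1]}]'|tail -2
python3 -m inch '[{"finger_gap": 1, "xyz": [0, 0, -30]}, {"finger_gap": 1, "xyz": [0, 0, -90]}, {"finger_gap": 1, "xyz": [0, 0, -140]}, {"finger_gap": 1, "xyz": [0, 0, -140]}]'|tail -2
python3 -c "
from h import *
to(481,319.5,150)"
```

```text
t: 22.62
eef_pos: [452.6, 66.2, 11.4]
eef_rot: [-180.0, -0.2, -4.7]
force: [0.4, 0.6, -0.6]
gripper_width: 0.7
grasp_force: 40.0
gripper_width: 0.984
grasp_force: 0.0
gripper_width: 0.995
grasp_force: 0.0
t 23.75 pos [453.9  66.3 154.3] rot [-179.92   -0.51   -4.66] q6 99 | tool shift [   6.4 -254.6    4.3    0. ]
```

```bash
F='python3 -c "from h import *;fm()"'
python3 -m inch '[{"finger_gap": 1, "xyz": [7, -60, 0]}, {"finger_gap": 1, "xyz": [7, -120, 0]}, {"finger_gap": 1, "xyz": [7, -180, 0]}, {"finger_gap": 1, "xyz": [7, -240, 0]}, {"finger_gap": 1, "xyz": [7, -253, 0]}]'|head -2
python3 -m inch '[{"finger_gap": 1}, {"finger_gap": 1}]'|head -2
python3 - <<'E'
from h import *
f=viewer.grab_frame("wrist");P=pts(f);z=P[...,2]
m=((z>30)&(z<55)).astype(np.uint8)
for c in cv2.findContours(m,0,2)[0]:
    if cv2.contourArea(c)>3000:
        k=np.zeros_like(m);cv2.drawContours(k,[c],-1,1,-1);q=P[(k>0)&(m>0)][:,:2].astype(np.float32);print(cv2.boundingRect(c),cv2.minAreaRect(q))
to(481,319.5,10)
E
```

```text
t: 24.38
eef_pos: [477.9, 320.5, 146.5]
t: 24.62
eef_pos: [479.3, 316.3, 148.8]
(516, 137, 84, 108) ((451.51519775390625, 66.60787963867188), (63.84297561645508, 118.52426147460938), 85.85395812988281)
(286, 130, 63, 111) ((478.6355895996094, 320.5629577636719), (62.11670684814453, 118.21353149414062), 84.27400207519531)
(402, 127, 73, 110) ((472.2294006347656, 196.44944763183594), (62.18946075439453, 116.92091369628906), 84.71346282958984)
(77, 0, 69, 204) ((577.2424926757812, 505.638427734375), (189.38438415527344, 5.536045551300049), 1.3256011009216309)
t 24.68 pos [479.4 316.2 149.1] rot [ 1.7998e+02 -1.0000e-02 -4.7600e+00] q6 125 | tool shift [ 1.300e+00 -3.400e+00  1.391e+02 -1.000e-01]
```

```bash
F='python3 -c "from h import *;fm()"'
python3 -m inch '[{"finger_gap": 1, "xyz": [1, -3, 50]}, {"finger_gap": 1, "xyz": [1, -3, 100]}, {"finger_gap": 1, "xyz": [1, -3, 130]}, {"finger_gap": 1, "xyz": [1, -3, 139]}, {"finger_gap": 1, "xyz": [1, -3, 139]}]'
python3 -m inch '[{"finger_gap": 0}, {"finger_gap": 0}, {"finger_gap": 0}, {"finger_gap": 0}]' 45
python3 -m inch '[{"finger_gap": 0, "xyz": [0, 0, -30]}, {"finger_gap": 0, "xyz": [0, 0, -80]}, {"finger_gap": 0, "xyz": [0, 0, -130]}, {"finger_gap": 0, "xyz": [0, 0, -170]}, {"finger_gap": 0, "xyz": [0, 0, -180]}]' |tail -4
python3 -m inch '[{"finger_gap": 0}, {"finger_gap": 0}]' >/dev/null;eval $F
python3 - <<'E'
from h import *
P=np.load("top0.npz")["P"].reshape(-1,3)
m=(P[:,1]>-500)&(P[:,1]<-200)&(P[:,2]>50)&(P[:,2]<400)&(P[:,0]>400);print("bath lo",np.percentile(P[m],1,0).round(),"hi",np.percentile(P[m],99,0).round())
to(440,-10,195)
E
```

```text
t: 25.3
eef_pos: [480.8, 320.0, 10.7]
eef_rot: [-180.0, -0.0, -4.7]
force: [-0.1, 0.8, -0.0]
gripper_width: 0.998
grasp_force: 0.0
t: 25.8
eef_pos: [480.9, 320.8, 11.0]
eef_rot: [-180.0, -0.1, -4.7]
force: [0.1, -0.8, 4.6]
gripper_width: 0.694
grasp_force: 45.0
eef_rot: [-179.9, -0.2, -4.6]
force: [-0.0, -0.4, -3.0]
gripper_width: 0.69
grasp_force: 45.0
t 26.68 F xyz [ 0.01  1.35 -4.56] M [0.053 0.036 0.01 ] Fx_case -0.10 My_case 0.040 grip 45.0 w 0.699
bath lo [ 642. -495.   58.] hi [ 974. -206.  395.]
t 26.68 pos [479.5 320.2 186.9] rot [179.85   0.22  -4.65] q6 125 | tool shift [-12.6 332.3  -8.1   0. ]
```

```bash
python3 -m inch '[{"finger_gap": 0, "xyz": [0, 25, 0]}, {"finger_gap": 0, "xyz": [0, 60, 0]}, {"finger_gap": 0, "xyz": [0, 100, 0]}, {"finger_gap": 0, "xyz": [0, 140, 0]}, {"finger_gap": 0, "xyz": [0, 180, 0]}]'|head -2
python3 -m inch '[{"finger_gap": 0, "xyz": [8, 40, 0]}, {"finger_gap": 0, "xyz": [12, 80, 0]}, {"finger_gap": 0, "xyz": [16, 120, 0]}, {"finger_gap": 0, "xyz": [20, 160, 0]}, {"finger_gap": 0, "xyz": [24, 190, 0]}]'|head -2
python3 -m inch '[{"finger_gap": 0, "xyz": [4, 40, 0]}, {"finger_gap": 0, "xyz": [8, 80, 0]}, {"finger_gap": 0, "xyz": [10, 120, 0]}, {"finger_gap": 0, "xyz": [10, 160, 0]}, {"finger_gap": 0, "xyz": [10, 190, 0]}]'|head -2
python3 -m inch '[{"finger_gap": 0, "xyz": [6, 40, 0]}, {"finger_gap": 0, "xyz": [6, 75, 0]}, {"finger_gap": 0, "xyz": [6, 92, 0]}, {"finger_gap": 0, "xyz": [6, 100, 0]}, {"finger_gap": 0, "xyz": [6, 102, 0]}]'|head -2
python3 -m inch '[{"finger_gap": 0}, {"finger_gap": 0}, {"finger_gap": 0}, {"finger_gap": 0}]'
python3 - <<'E'
from h import *
to(466,-343,187)
for n in("top","side"):
    f=viewer.grab_frame(n);cv2.imwrite(f"pics/{n}9.png",f["image"])
E
```

```text
t: 27.3
eef_pos: [464.8, 139.9, 187.7]
t: 27.92
eef_pos: [473.3, -51.6, 187.8]
t: 28.55
eef_pos: [467.8, -241.5, 187.4]
t: 29.18
eef_pos: [466.6, -341.9, 189.6]
t: 29.68
eef_pos: [466.6, -342.2, 190.2]
eef_rot: [180.0, -0.0, -4.6]
force: [0.1, -1.1, -3.4]
gripper_width: 0.694
grasp_force: 45.0
t 29.68 pos [ 466.6 -342.2  190.2] rot [ 1.7999e+02 -1.0000e-02 -4.6400e+00] q6 55 | tool shift [-0.5  0.9  3.2  0.1]
```

View pics/side9.png

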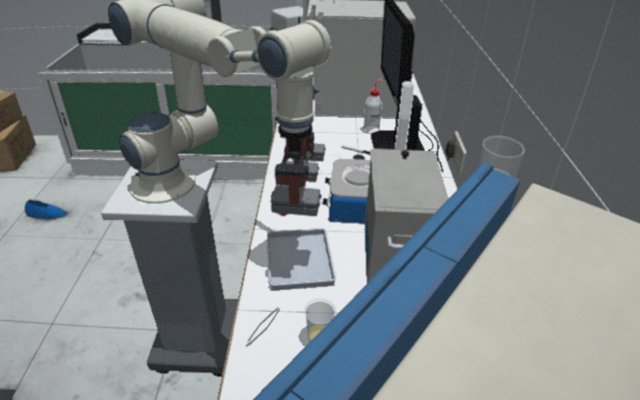

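View pics/top9.png

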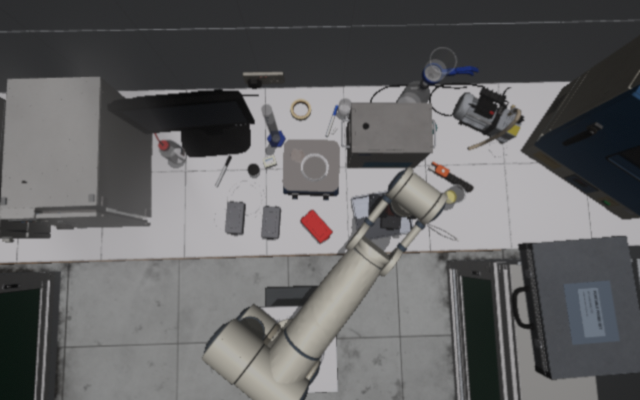

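The side view shows the case held level in the fingers at (293,202) above the tray. The top view shows the middle and right cases back at (234,218) and (271,222), with the bystanders unmoved and the arm over the tray. I'm handing the job in.

```bash
python3 -c "
from station import job_done
print(job_done())"
```

```text
the job is handed in; nothing more can be done
None
```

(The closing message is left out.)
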